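Size two jig pins in the taper gauge and put them away by colour

TASK

The two jig pins standing on the bench on the far side of the taper gauge from the trays have got mixed up. Take one at a time: hold it upright by its head, slide its shank along the slot of the gauge from the wide end, without forcing it, until it wedges between both jaws, see which colour band its centre has stopped at, and stand it upright in the tray of that colour before you do the same with the other. The pin kept inside the roll of masking tape belongs to another job: leave it and the roll alone.

Things in the scene. Friction and masses are not known exactly. Their poses are not given: they have to be found in the camera images.
- gauge: Taper-slot pin gauge, fixed: dark steel base plate 186 x 100 x 10 mm with two aluminium jaws. Origin: centre of the base's underside, on the slot's centre line; x along the slot from wide mouth to narrow end, z up. Colour bands on the jaw tops: red from x = -12 to +8 mm, yellow +8 to +28, blue +28 to +48. The reading is the band at the centre of a wedged pin (it creeps 1 to 6 mm past first touch).
- slot_mouth (a point): Point on the slot's centre line at the wide mouth, on the slot's floor (the top of the base plate, 10 mm above the bench), 65 mm before the gauge's origin. The slot is open above and at the mouth: 32 mm wide here, 12.5 mm at the narrow end 130 mm further on. A wedged pin comes free when drawn back towards the mouth.
- jaw_left: Left jaw seen from the mouth (gauge's +y side): bar 130 mm long, 26 mm thick, 28 mm high, fixed on the base plate, its top 38 mm above the bench. Its inner face leans towards the centre line by 0.075 mm per mm, so a pin held 1 mm off centre rubs on one jaw some 13 mm before it truly wedges between both. Origin: centre of the bar's underside, x along the bar.
- jaw_right: Right jaw of the gauge (gauge's -y side), like the left one.
- pin_a: Steel jig pin standing upright, 68 mm high, 0.18 kg: plain shank 46 mm long below, dark knurled head above, 30 mm in diameter, 22 mm high. All three pins look alike from above; their shanks are 23, 20 and 17 mm in diameter, the gauge tells which is which. Origin: centre of the shank's lower end, z up the pin. Two stand on the bench beyond the gauge from the trays, one in the roll of tape.
- pin_b: Steel jig pin standing upright, 68 mm high, 0.18 kg: plain shank 46 mm long below, dark knurled head above, 30 mm in diameter, 22 mm high. All three pins look alike from above; their shanks are 23, 20 and 17 mm in diameter, the gauge tells which is which. Origin: centre of the shank's lower end, z up the pin. Two stand on the bench beyond the gauge from the trays, one in the roll of tape.
- pin_c: Steel jig pin standing upright, 68 mm high, 0.18 kg: plain shank 46 mm long below, dark knurled head above, 30 mm in diameter, 22 mm high. All three pins look alike from above; their shanks are 23, 20 and 17 mm in diameter, the gauge tells which is which. Origin: centre of the shank's lower end, z up the pin. Two stand on the bench beyond the gauge from the trays, one in the roll of tape.
- tray_red: Shallow open square red plastic tray, fixed, 80 x 80 mm, 22 mm high, walls and floor 3 mm; its place among the three trays changes. Origin: centre of its underside; pins stand on the floor 3 mm above it.
- tray_yellow: Shallow open square yellow plastic tray, fixed, 80 x 80 mm, 22 mm high, walls and floor 3 mm; its place among the three trays changes. Origin: centre of its underside; pins stand on the floor 3 mm above it.
- tray_blue: Shallow open square blue plastic tray, fixed, 80 x 80 mm, 22 mm high, walls and floor 3 mm; its place among the three trays changes. Origin: centre of its underside; pins stand on the floor 3 mm above it.
- tape_roll: Roll of masking tape lying flat on the bench, 104 mm outside, 64 mm hole, 19 mm high, loose. Origin: centre of its underside. One pin stands in its hole and is to stay there.

How it is judged:
On the way, in this order (a step that is already met when the one before it is completed fails the run):
1. a pin is wedged upright between both jaws of the gauge (((contact force between pin_a and jaw_left above 1.5 N and contact force between pin_a and jaw_right above 1.5 N and z of pin_a in the frame of gauge below 0.022 m and x of pin_a in the frame of gauge above -0.02 m and angle between pin_a's own z axis and vertical below 0.12 rad) or (contact force between pin_b and jaw_left above 1.5 N and contact force between pin_b and jaw_right above 1.5 N and z of pin_b in the frame of gauge below 0.022 m and x of pin_b in the frame of gauge above -0.02 m and angle between pin_b's own z axis and vertical below 0.12 rad) or (contact force between pin_c and jaw_left above 1.5 N and contact force between pin_c and jaw_right above 1.5 N and z of pin_c in the frame of gauge below 0.022 m and x of pin_c in the frame of gauge above -0.02 m and angle between pin_c's own z axis and vertical below 0.12 rad))), for 0.2 s.
2. that pin stands released in the tray of its band's colour (((horizontal distance between pin_a and tray_red below 0.032 m and height (world z) of pin_a below 0.01 m and angle between pin_a's own z axis and vertical below 0.1 rad and linear speed of pin_a below 0.02 m/s and contact force between pin_a and the fingers below 0.05 N) or (horizontal distance between pin_b and tray_yellow below 0.032 m and height (world z) of pin_b below 0.01 m and angle between pin_b's own z axis and vertical below 0.1 rad and linear speed of pin_b below 0.02 m/s and contact force between pin_b and the fingers below 0.05 N) or (horizontal distance between pin_c and tray_blue below 0.032 m and height (world z) of pin_c below 0.01 m and angle between pin_c's own z axis and vertical below 0.1 rad and linear speed of pin_c below 0.02 m/s and contact force between pin_c and the fingers below 0.05 N))), for 0.2 s.
3. with the first pin put away, the other is wedged upright between both jaws ((((horizontal distance between pin_a and tray_red below 0.032 m and height (world z) of pin_a below 0.01 m and angle between pin_a's own z axis and vertical below 0.1 rad and linear speed of pin_a below 0.02 m/s and contact force between pin_a and the fingers below 0.05 N) and (contact force between pin_b and jaw_left above 1.5 N and contact force between pin_b and jaw_right above 1.5 N and z of pin_b in the frame of gauge below 0.022 m and x of pin_b in the frame of gauge above -0.02 m and angle between pin_b's own z axis and vertical below 0.12 rad)) or ((horizontal distance between pin_a and tray_red below 0.032 m and height (world z) of pin_a below 0.01 m and angle between pin_a's own z axis and vertical below 0.1 rad and linear speed of pin_a below 0.02 m/s and contact force between pin_a and the fingers below 0.05 N) and (contact force between pin_c and jaw_left above 1.5 N and contact force between pin_c and jaw_right above 1.5 N and z of pin_c in the frame of gauge below 0.022 m and x of pin_c in the frame of gauge above -0.02 m and angle between pin_c's own z axis and vertical below 0.12 rad)) or ((horizontal distance between pin_b and tray_yellow below 0.032 m and height (world z) of pin_b below 0.01 m and angle between pin_b's own z axis and vertical below 0.1 rad and linear speed of pin_b below 0.02 m/s and contact force between pin_b and the fingers below 0.05 N) and (contact force between pin_a and jaw_left above 1.5 N and contact force between pin_a and jaw_right above 1.5 N and z of pin_a in the frame of gauge below 0.022 m and x of pin_a in the frame of gauge above -0.02 m and angle between pin_a's own z axis and vertical below 0.12 rad)) or ((horizontal distance between pin_b and tray_yellow below 0.032 m and height (world z) of pin_b below 0.01 m and angle between pin_b's own z axis and vertical below 0.1 rad and linear speed of pin_b below 0.02 m/s and contact force between pin_b and the fingers below 0.05 N) and (contact force between pin_c and jaw_left above 1.5 N and contact force between pin_c and jaw_right above 1.5 N and z of pin_c in the frame of gauge below 0.022 m and x of pin_c in the frame of gauge above -0.02 m and angle between pin_c's own z axis and vertical below 0.12 rad)) or ((horizontal distance between pin_c and tray_blue below 0.032 m and height (world z) of pin_c below 0.01 m and angle between pin_c's own z axis and vertical below 0.1 rad and linear speed of pin_c below 0.02 m/s and contact force between pin_c and the fingers below 0.05 N) and (contact force between pin_a and jaw_left above 1.5 N and contact force between pin_a and jaw_right above 1.5 N and z of pin_a in the frame of gauge below 0.022 m and x of pin_a in the frame of gauge above -0.02 m and angle between pin_a's own z axis and vertical below 0.12 rad)) or ((horizontal distance between pin_c and tray_blue below 0.032 m and height (world z) of pin_c below 0.01 m and angle between pin_c's own z axis and vertical below 0.1 rad and linear speed of pin_c below 0.02 m/s and contact force between pin_c and the fingers below 0.05 N) and (contact force between pin_b and jaw_left above 1.5 N and contact force between pin_b and jaw_right above 1.5 N and z of pin_b in the frame of gauge below 0.022 m and x of pin_b in the frame of gauge above -0.02 m and angle between pin_b's own z axis and vertical below 0.12 rad)))), for 0.2 s.
At the end, for the whole second after the job is handed in: Both pins from the bench stand upright, at rest and released, each on the floor of the tray whose colour is that of the band where it wedged (pin axis within 32 mm of the tray's centre, leaning less than 0.1 rad), and the third pin still stands in the roll of tape, moved less than 15 mm ((((horizontal distance between pin_a and tray_red below 0.032 m and height (world z) of pin_a below 0.01 m and angle between pin_a's own z axis and vertical below 0.1 rad and linear speed of pin_a below 0.02 m/s and contact force between pin_a and the fingers below 0.05 N) and (horizontal distance between pin_b and tray_yellow below 0.032 m and height (world z) of pin_b below 0.01 m and angle between pin_b's own z axis and vertical below 0.1 rad and linear speed of pin_b below 0.02 m/s and contact force between pin_b and the fingers below 0.05 N) and (distance of pin_c from where it was at the start of the episode below 0.015 m and angle between pin_c's own z axis and vertical below 0.1 rad and horizontal distance between pin_c and tape_roll below 0.03 m)) or ((horizontal distance between pin_a and tray_red below 0.032 m and height (world z) of pin_a below 0.01 m and angle between pin_a's own z axis and vertical below 0.1 rad and linear speed of pin_a below 0.02 m/s and contact force between pin_a and the fingers below 0.05 N) and (horizontal distance between pin_c and tray_blue below 0.032 m and height (world z) of pin_c below 0.01 m and angle between pin_c's own z axis and vertical below 0.1 rad and linear speed of pin_c below 0.02 m/s and contact force between pin_c and the fingers below 0.05 N) and (distance of pin_b from where it was at the start of the episode below 0.015 m and angle between pin_b's own z axis and vertical below 0.1 rad and horizontal distance between pin_b and tape_roll below 0.03 m)) or ((horizontal distance between pin_b and tray_yellow below 0.032 m and height (world z) of pin_b below 0.01 m and angle between pin_b's own z axis and vertical below 0.1 rad and linear speed of pin_b below 0.02 m/s and contact force between pin_b and the fingers below 0.05 N) and (horizontal distance between pin_c and tray_blue below 0.032 m and height (world z) of pin_c below 0.01 m and angle between pin_c's own z axis and vertical below 0.1 rad and linear speed of pin_c below 0.02 m/s and contact force between pin_c and the fingers below 0.05 N) and (distance of pin_a from where it was at the start of the episode below 0.015 m and angle between pin_a's own z axis and vertical below 0.1 rad and horizontal distance between pin_a and tape_roll below 0.03 m)))); the robot touches nothing.
It fails at once if a pin is forced into the gauge (more than 45 N on a jaw) (contact force between any of pin_a, pin_b, pin_c and jaw_left above 45 N or contact force between any of pin_a, pin_b, pin_c and jaw_right above 45 N).
It fails at once if the roll of tape is shifted by more than 15 mm (distance of tape_roll from where it was at the start of the episode above 0.015 m).
It also fails if it takes over 70 s, if anything falls off the work surface, if the arm or the gripper's body presses on something with over 40 N, if the wrist force passes 120 N, or if a joint passes its speed limit or range.

ROBOT

A 6-joint arm with a two-finger parallel gripper is mounted at the origin on a cart in front of the work surface, level with it; the furniture and walls round the work are solid. World frame = base frame: x ahead of the robot, y to its left, z up, the work surface at z = 0. Lengths are in m, angles in rad, forces in N, time in s.
With the tool pointing down it reaches from about 0.35 to 0.775 m from the base axis. Payload 5.5 kg.
Tool frame: the origin (TCP) lies on the mounting face of the last link; the fingertips stand 173 mm ahead of it and the grasp point (between the pads) lies 155 mm ahead of it; z points along the fingers, y is the line along which they close (so a half turn about z gives the same grasp; the last joint's range is limited). The gripper opens to 85 mm and grips with 20 to 120 N. Pads are 22 mm wide; open, the fingers measure 114 mm over their backs; the gripper's body (76 mm by 85 mm) begins 54 mm behind the grasp point. The pads swing forward as they close: fully open they stand 13 mm farther back than shut.
Start: joints at [1.07, 0.313, 0.046, 1.304, 0, 1.431], TCP at [0.203, 0.538, 0.405] pointing down, gripper open.
Joint ranges: [-2.76, 2.76], [-0.86, 1.69], [-1.03, 1.26], [-2.2, 2.34], [-1.47, 1.5], [-3.14, 3.14]. Speed limits (rad/s): [2.57, 2.57, 3.14, 3.14, 3.14, 3.14].

INTERFACE

Orientations are given as a rotation vector (axis times angle).
In Python, from plant import ctrl, imaging gives the robot as it stands.
- The arm moves only by the tool drive_tool, never from a script. Its argument "increments" is text: rows parted by semicolons, each of 5 numbers parted by spaces: the shift along the world's x, y, z in mm, then the turn about the world's z in rad, then the closure, from 0 (fully open) to 1 (shut). In form: dx dy dz turn grip; .... A call has 1 to 12 rows; each row is the pose to reach, as a shift and turn from the pose commanded when the call began; what a row does not reach only later rows make up. A row lasts 1/12 s, in which the tool goes at most 41.7 mm and 7.16 degrees, less where a joint would pass 70% of its speed; a pose out of reach is approached as far as the arm can. A call with a gripper value outside its range is refused whole. The fingers move at their own pace and stop on an object; the grip force is fixed at half the most. Time passes only in rows, so rows that repeat a pose let the fingers close. It gives the time, the measured TCP pose, the force, the opening and the grip force at its end, in the units of the state.
- ctrl.observe(): the state, without advancing time (a new reading comes with each control period).
- imaging.grab_frame(name): name is "scene" or "top" or "wrist"; returns a dict with "image" (480x640x3 uint8, red, green, blue), "intrinsics" (3x3 intrinsics, pixels), "camera_from_world" (4x4, takes a point from world to camera coordinates). Camera axes: x right, y down, z forward; pixel columns grow to the right and rows downward; lengths in m; the calibration is good to about 2 mm. A picture is of the moment at which its call begins. There is no depth.
- ctrl.sign_off(): hands the job in; it is judged then, once.
The state is a dict: "clock": time; "q": joint angles; "dq": joint speeds; "tau": joint torques, N m; "tool_pos": TCP position; "ee_rot": TCP orientation; "force": force on the tool from outside, world axes, zero at the start; "torque": the same for the moment, N m; "finger_gap": opening from 0.0 (shut) to 1.0 (fully open); "grip_force": force on a finger pad.
Only numpy, scipy, OpenCV 4.12 (cv2) and the standard library are available. Lean on these libraries where they do the work, as an engineer would, in place of code of your own. Each camera call takes 0.05 s, during which the arm holds its last target. There are 200 camera calls.

## Working session

There is one attempt and no reset: what is moved stays moved. The work goes in short steps, Python scripts to look and compute and a tool call to move; the robot and the scene stay as the last step left them, time stands still between calls to the robot, and variables do not carry over. Pictures are saved under pics/ and viewed, at most 10 in all, crops included, and the job is handed in when it is done.

Besides the shell and the picture viewer there is one more tool, called in YAML: its name, and indented under it one key for each argument. drive_tool: Moves the arm, as the interface text tells. Its arguments: {"type":"object","properties":{"increments":{"type":"string"}},"required":["increments"]}

```bash
mkdir -p pics
cat > h.py <<'E'
import numpy as np, cv2
from plant import ctrl, imaging
def grab(n,f):
    d=imaging.grab_frame(n); cv2.imwrite(f,d["image"][:,:,::-1]); np.savez(f[:-4],K=d["intrinsics"],T=d["camera_from_world"],im=d["image"]); return d
def back(f,uv,z):
    d=np.load(f); K,T=d["K"],d["T"]; R,t=T[:3,:3],T[:3,3]
    c=-R.T@t; out=[]
    for u,v in uv:
        r=R.T@np.linalg.inv(K)@[u,v,1]; out.append(c+r*(z-c[2])/r[2])
    return np.array(out)
def proj(f,P):
    d=np.load(f); p=(d["T"][:3,:3]@np.asarray(P).T).T+d["T"][:3,3]; p=(d["K"]@p.T).T; return p[:,:2]/p[:,2:]
E
python3 - <<'E'
from h import *
s=ctrl.observe(); print(s)
d=grab("top","pics/top0.png"); print(np.round(d["camera_from_world"],3),d["intrinsics"])
E
```

```text
{'clock': 0.0, 'q': array([1.07042781e+00, 3.13974702e-01, 4.50055860e-02, 1.30362616e+00,
       1.22155408e-05, 1.43116164e+00]), 'dq': array([ 0.00133931, -0.00047963, -0.00078203, -0.00174712,  0.0013263 ,
        0.00064479]), 'tau': array([ 7.45984853e-04, -4.80628037e+01,  2.98534173e+01,  1.94656884e-02,
       -8.69283849e-05, -1.78195609e-05]), 'tool_pos': array([0.20288175, 0.53780462, 0.40383411]), 'ee_rot': array([-5.63468247e-01, -3.09006030e+00,  2.67580966e-03]), 'force': array([-0.00396252, -0.12099655, -0.30142196]), 'torque': array([-0.01455996, -0.03388066, -0.07157603]), 'grip_force': 0.0, 'finger_gap': 0.9994489253149565}
[[ 0.025 -0.999 -0.024 -0.01 ]
 [-0.994 -0.022 -0.11   0.531]
 [ 0.109  0.026 -0.994  1.02 ]
 [ 0.     0.     0.     1.   ]] [[511.4876068    0.         323.33884837]
 [  0.         511.4876068  247.08387905]
 [  0.           0.           1.        ]]
```

View pics/top0.png

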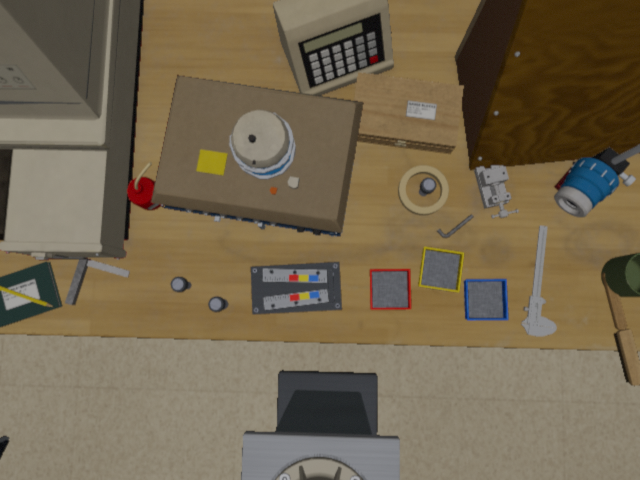

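The top view shows the bench pins at (179,284) and (217,304). The gauge is at (297,288) with its bands running red to blue left to right, so the mouth is on the left. The trays are red (390,289), yellow (441,269) and blue (486,299), and the tape roll is at (424,190). I'll enlarge these areas.

Run:
```python
from h import *
im=cv2.imread("pics/top0.png")
a=cv2.resize(im[250:325,150:350],None,fx=4,fy=4,interpolation=cv2.INTER_CUBIC)
b=cv2.resize(im[240:325,360:520],None,fx=3.5,fy=3.5,interpolation=cv2.INTER_CUBIC)[:298]
c=np.zeros((600,800,3),np.uint8); c[:300]=a; c[302:600,:560]=b; cv2.imwrite("pics/c0.png",c)
f="pics/top0.npz"
print("pins",back(f,[(179,284),(217,304)],.068).round(3).tolist())
print("gauge",back(f,[(297,288)],.01).round(3).tolist())
print("trays",back(f,[(390,289),(441,269),(486,299)],.022).round(3).tolist())
print("roll",back(f,[(424,190)],.019).round(3).tolist())
```

```text
pins [[0.447, 0.284, 0.068], [0.41, 0.207, 0.068]]
gauge [[0.447, 0.056, 0.01]]
trays [[0.449, -0.135, 0.022], [0.492, -0.239, 0.022], [0.434, -0.329, 0.022]]
roll [[0.657, -0.204, 0.019]]
```

View pics/c0.png

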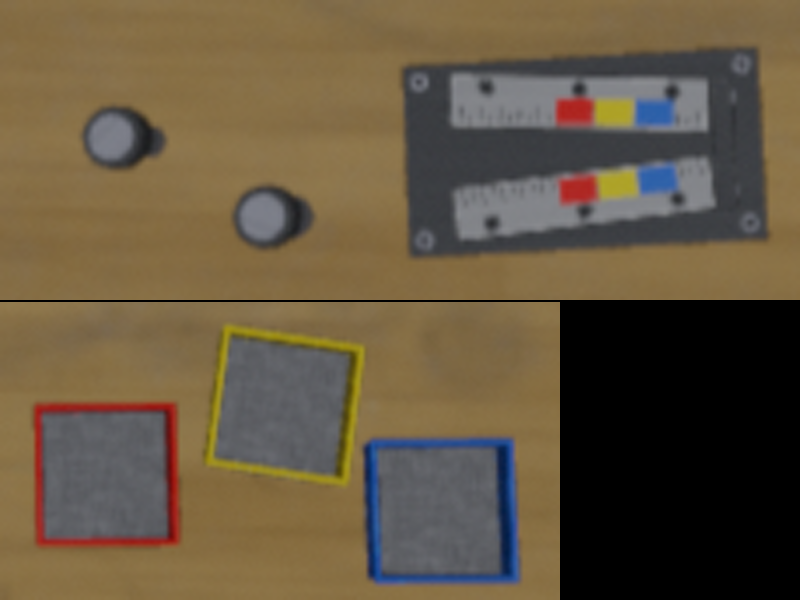

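The crop shows the base-plate corners at (403,67), (757,49), (767,239) and (411,256), and the pin heads at (115,137) and (265,216). The red and yellow tray rims are clear, and so is the blue one. I'll fit rigid rectangles to these.

```bash
cat >> h.py <<'E'
def rigid(W,M):  # fit W = c + R(a) M (2D)
    W=np.asarray(W);M=np.asarray(M); w=(W-W.mean(0))@[1,1j]; m=(M-M.mean(0))@[1,1j]
    a=np.angle((w*m.conj()).sum()); R=np.array([[np.cos(a),-np.sin(a)],[np.sin(a),np.cos(a)]])
    c=W.mean(0)-R@M.mean(0); return c,a,np.linalg.norm(W-c-(R@M.T).T,axis=1)
E
python3 - <<'E'
from h import *
f="pics/top0.npz"
a=lambda L:[(150+x/4-.375,250+y/4-.375) for x,y in L]
b=lambda L:[(360+x/3.5-.36,240+(y-302)/3.5-.36) for x,y in L]
print("pins",back(f,a([(115,137),(265,216)]),.068).round(4).tolist())
# gauge frame: x -> image right, y -> image up
c,an,r=rigid(back(f,a([(403,67),(757,49),(767,239),(411,256)]),.01)[:,:2],[(-.093,.05),(.093,.05),(.093,-.05),(-.093,-.05)])
print("gauge",c.round(4),an,r.round(4))
# band edges on inner jaw tops
W=back(f,a([(557,112),(595,112),(635,112),(673,112),(560,190),(598,185),(639,180),(677,178)]),.038)[:,:2]
R=np.array([[np.cos(an),np.sin(an)],[-np.sin(an),np.cos(an)]]); print(((R@(W-c).T).T*1000).round(1).tolist())
for n,L in dict(red=[(35,406),(176,404),(179,544),(38,546)],yel=[(226,326),(364,347),(346,484),(206,464)],blu=[(366,441),(513,440),(519,580),(371,581)]).items():
    w=back(f,b(L),.022)[:,:2]; print(n,w.mean(0).round(4),np.linalg.norm(w-np.roll(w,1,0),axis=1).round(3))
s=ctrl.observe(); 
from scipy.spatial.transform import Rotation as Ro
print(Ro.from_rotvec(s["ee_rot"]).as_matrix().round(3))
E
```

```text
pins [[0.4476, 0.2857, 0.068], [0.4108, 0.2095, 0.068]]
gauge [0.4474 0.0584] -1.4962533972098844 [0.001  0.0013 0.0011 0.0017]
[[-10.7, 20.0], [8.5, 19.1], [28.7, 18.0], [47.9, 17.1], [-10.9, -19.3], [8.4, -17.7], [29.1, -16.3], [48.3, -16.2]]
red [ 0.4491 -0.1357] [0.081 0.082 0.081 0.082]
yel [ 0.4923 -0.2392] [0.082 0.081 0.081 0.082]
blu [ 0.4334 -0.3294] [0.081 0.085 0.081 0.085]
[[-0.936  0.353 -0.001]
 [ 0.353  0.936 -0.002]
 [ 0.    -0.002 -1.   ]]
```

drive_tool:
  increments: "208 -328 -104 -1.135 0.35;208 -328 -104 -1.135 0.35;208 -328 -104 -1.135 0.35;208 -328 -104 -1.135 0.35;208 -328 -104 -1.135 0.35;208 -328 -104 -1.135 0.35;208 -328 -104 -1.135 0.35;208 -328 -104 -1.135 0.35;208 -328 -104 -1.135 0.35;208 -328 -104 -1.135 0.35;208 -328 -104 -1.135 0.35;208 -328 -104 -1.135 0.35"

```text
clock: 1.05
tool_pos: [0.4113, 0.2086, 0.2999]
ee_rot: [-2.14, -2.299, 0.003]
force: [-0.1, 0.5, -0.2]
finger_gap: 0.648
grip_force: 0.0
```

Run:
```python
from h import *
grab("wrist","pics/w1.png"); s=ctrl.observe(); print(s["clock"],s["tool_pos"],s["ee_rot"],s["force"],s["finger_gap"])
print(proj("pics/w1.npz",[[.4108,.2095,.068],[.4476,.2857,.068],[.4474,.0584,.038]]))
```

```text
1.1 [0.4108863  0.20954472 0.30028291] [-2.13741442e+00 -2.30093939e+00  1.61980985e-03] [0.85205698 0.51424052 0.85645277] 0.645936654767915
[[324.19608616 257.05762466]
 [414.74588052 107.10887717]
 [362.08038352 457.61739547]]
```

View pics/w1.png

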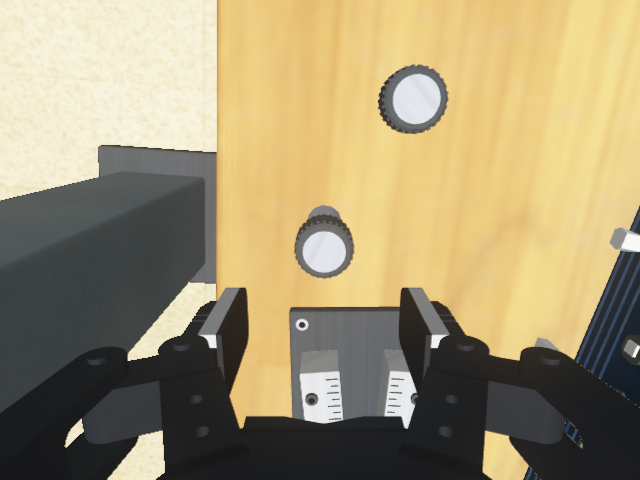

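The wrist view shows the near pin's head top at (324,250) and the far pin's at (416,98). The gauge's mouth-side plate edge is at v≈308, its left corner at (291,309), and the slot's inner jaw edges are at (340,352) and (389,352).

Run:
```python
from h import *
f="pics/w1.npz"
print("pins",back(f,[(324,251),(416,99)],.068).round(4).tolist())
an=-1.4963; c=np.array([.4474,.0584]); R=np.array([[np.cos(an),-np.sin(an)],[np.sin(an),np.cos(an)]])
g=lambda P:[[*(c+R@p[:2]),p[2]] for p in np.array(P)]
print("pred corners, jaw inner ends",proj(f,g([(-.093,-.05,.01),(-.093,.05,.01),(-.065,-.016,.038),(-.065,.016,.038),(-.065,-.042,.038)])).round(1).tolist())
im=cv2.imread("pics/w1.png")
cv2.imwrite("pics/w1c.png",cv2.resize(im[290:430,270:430],None,fx=4,fy=4,interpolation=cv2.INTER_CUBIC))
```

```text
pins [[0.4105, 0.2127, 0.068], [0.4477, 0.2893, 0.068]]
pred corners, jaw inner ends [[288.5, 314.3], [434.3, 314.0], [339.2, 373.9], [389.3, 373.8], [298.5, 374.0]]
```

View pics/w1c.png

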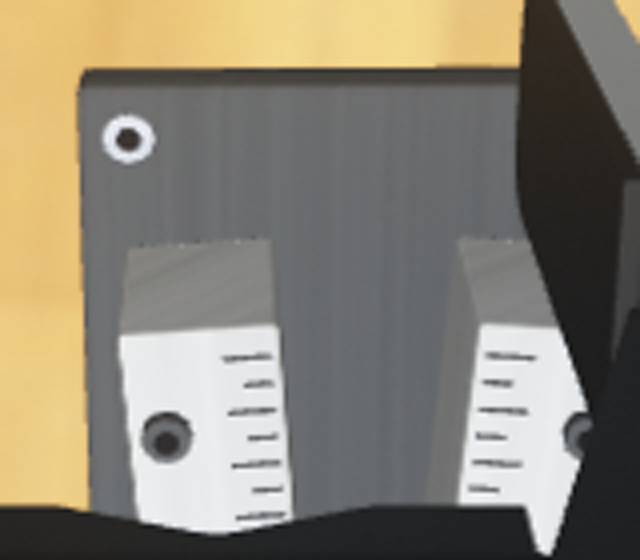

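Lateral agreement between the two views is about 0.1 px at the slot, and the along-slot bias is about 2 mm, which is harmless. I'll descend and grasp the near pin.

drive_tool:
  increments: "0 1.5 -35 0 0.35;0 1.5 -65 0 0.35;0 1.5 -82 0 0.35;0 1.5 -89 0 0.35;0 1.5 -89 0 0.35;0 1.5 -89 0 1;0 1.5 -89 0 1;0 1.5 -89 0 1;0 1.5 -89 0 1;0 1.5 -89 0 1;0 1.5 -89 0 1;0 1.5 -89 0 1"

```text
clock: 2.1
tool_pos: [0.4116, 0.2119, 0.2133]
ee_rot: [2.136, 2.303, 0.004]
force: [-2.9, 0.0, 6.8]
finger_gap: 0.329
grip_force: 59.0
```

drive_tool:
  increments: "0 0 10 0 1;0 0 25 0 1;0 0 25 0 1;10 -26 25 0 1;20 -52 25 0 1;30 -78 25 0 1;30 -78 25 0 1;30 -78 18 0 1;30 -78 14 0 1;30 -78 14 0 1;30 -78 14 0 1"

```text
clock: 3.02
tool_pos: [0.4402, 0.1342, 0.2249]
ee_rot: [-2.134, -2.304, 0.002]
force: [0.4, -0.1, -1.6]
finger_gap: 0.334
grip_force: 59.4
```

```bash
cat > st.py <<'E'
from h import *
import sys
from scipy.spatial.transform import Rotation as Ro
an=-1.4963; c=np.array([.4474,.0584])
def st():
    s=ctrl.observe(); R=np.array([[np.cos(an),np.sin(an)],[-np.sin(an),np.cos(an)]])
    m=Ro.from_rotvec(s["ee_rot"]).as_matrix()
    print("t",round(s["clock"],2),"tcp",s["tool_pos"].round(4),"gauge mm",((R@(s["tool_pos"][:2]-c))*1000).round(1),"F gauge",(R@s["force"][:2]).round(1),"Fz",s["force"][2].round(1),"yawerr",(np.arctan2(m[1,1],m[0,1])-an-np.pi/2).round(3),"gap",round(s["finger_gap"],3),round(s["grip_force"],1))
st()
if len(sys.argv)>2: grab(sys.argv[1],sys.argv[2])
E
python3 st.py wrist pics/w2.png
```

```text
t 3.02 tcp [0.4402 0.1342 0.2249] gauge mm [-76.1  -1.6] F gauge [0.2 0.4] Fz -1.6 yawerr 0.002 gap 0.334 59.4
```

View pics/w2.png

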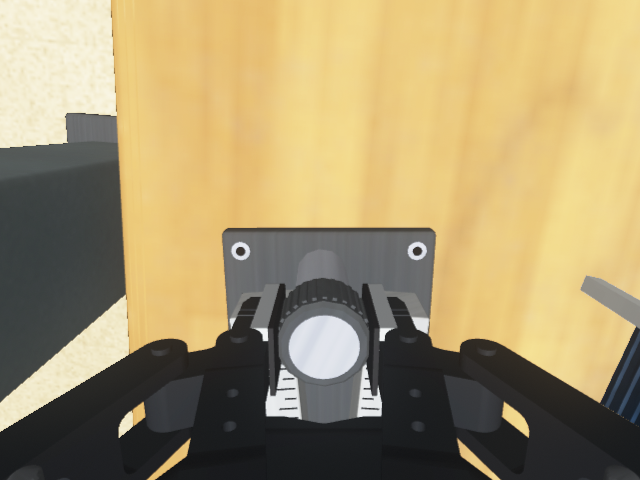

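The wrist view shows the pin upright in the pads with its head top at (323,347). The plate's mouth-side corners are (223,230) and (435,230), and the screws are at (240.5,251) and (417,251), so the pin sits a little right of the slot's centre line.

Run:
```python
from h import *
an=-1.4963; c=np.array([.4474,.0584]); R=np.array([[np.cos(an),np.sin(an)],[-np.sin(an),np.cos(an)]])
f="pics/w2.npz"
for L,z in (([(323,347)],.080),([(223,230),(435,230),(240.5,251),(417,251)],.01)):
    print(((R@(back(f,L,z)[:,:2]-c).T).T*1000).round(1).tolist())
im=cv2.imread("pics/w2.png"); cv2.imwrite("pics/w2c.png",cv2.resize(im[215:425,210:450],None,fx=2.5,fy=2.5,interpolation=cv2.INTER_CUBIC))
```

```text
[[-76.5, -2.2]]
[[-95.7, -48.6], [-95.8, 49.1], [-85.6, -41.0], [-85.7, 41.4]]
```

View pics/w2c.png

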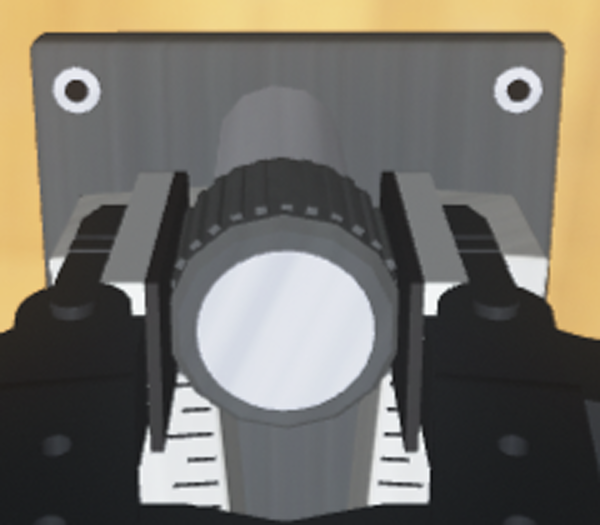

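drive_tool:
  increments: "1.9 0.1 2 0 1;1.9 0.1 2 0 1;3 -15 2 0 1;4 -30 2 0 1;4.9 -39 2 0 1;5.5 -46 2 0 1;5.5 -46 2 0 1;5.5 -46 2 0 1"

```text
clock: 3.73
tool_pos: [0.4466, 0.0874, 0.2278]
ee_rot: [-2.138, -2.302, -0.001]
force: [-0.4, 0.2, -2.5]
finger_gap: 0.335
grip_force: 59.4
```

```bash
python3 st.py
```

```text
t 3.73 tcp [0.4466 0.0874 0.2278] gauge mm [-29.    1.4] F gauge [-0.2 -0.4] Fz -2.5 yawerr -0.0 gap 0.335 59.4
```

drive_tool:
  increments: "0.2 -3 0 0 1;0.4 -6 0 0 1;0.6 -8 0 0 1;0.6 -8 0 0 1;0.6 -8 0 0 1"

```text
clock: 4.15
tool_pos: [0.4471, 0.0795, 0.2277]
ee_rot: [-2.137, -2.303, -0.0]
force: [0.8, -0.3, -1.7]
finger_gap: 0.33
grip_force: 59.4
```

```bash
python3 st.py
```

```text
t 4.15 tcp [0.4471 0.0795 0.2277] gauge mm [-21.1   1.3] F gauge [0.4 0.7] Fz -1.7 yawerr 0.0 gap 0.33 59.4
```

drive_tool:
  increments: "0.1 -2 0 0 1;0.3 -4 0 0 1;0.3 -4 0 0 1;0.3 -4 0 0 1"

```text
clock: 4.48
tool_pos: [0.4474, 0.0754, 0.2277]
ee_rot: [2.137, 2.303, 0.0]
force: [-0.5, 0.0, -2.4]
finger_gap: 0.33
grip_force: 59.4
```

```bash
python3 st.py
```

```text
t 4.48 tcp [0.4474 0.0754 0.2277] gauge mm [-17.    1.3] F gauge [-0.1 -0.5] Fz -2.4 yawerr 0.0 gap 0.33 59.4
```

drive_tool:
  increments: "0.1 -2 0 0 1;0.3 -4 0 0 1;0.3 -4 0 0 1;0.3 -4 0 0 1"

```text
clock: 4.82
tool_pos: [0.4477, 0.0714, 0.2277]
ee_rot: [2.137, 2.303, 0.0]
force: [0.2, -0.3, -2.9]
finger_gap: 0.328
grip_force: 59.4
```

```bash
python3 st.py
```

```text
t 4.82 tcp [0.4477 0.0714 0.2277] gauge mm [-12.9   1.3] F gauge [0.4 0.2] Fz -2.9 yawerr 0.0 gap 0.328 59.4
```

drive_tool:
  increments: "0.1 -2 0 0 1;0.3 -4 0 0 1;0.3 -4 0 0 1;0.3 -4 0 0 1"

```text
clock: 5.15
tool_pos: [0.4482, 0.0673, 0.2278]
ee_rot: [2.137, 2.302, 0.0]
force: [0.1, 0.1, -2.1]
finger_gap: 0.328
grip_force: 59.4
```

```bash
python3 st.py
```

```text
t 5.15 tcp [0.4482 0.0673 0.2278] gauge mm [-8.9  1.4] F gauge [-0.1  0.1] Fz -2.1 yawerr 0.0 gap 0.328 59.4
```

drive_tool:
  increments: "0.1 -2 0 0 1;0.3 -4 0 0 1;0.3 -4 0 0 1;0.3 -4 0 0 1"

```text
clock: 5.48
tool_pos: [0.4484, 0.0639, 0.2278]
ee_rot: [-2.135, -2.303, -0.003]
force: [1.3, 4.6, -1.3]
finger_gap: 0.335
grip_force: 59.2
```

```bash
python3 st.py
```

```text
t 5.48 tcp [0.4484 0.0639 0.2278] gauge mm [-5.4  1.4] F gauge [-4.5  1.6] Fz -1.3 yawerr 0.001 gap 0.335 59.2
```

drive_tool:
  increments: "0.1 -1 0 0 1;0.2 -2 0 0 1;0.2 -2 0 0 1;0.2 -2 0 0 1"

```text
clock: 5.82
tool_pos: [0.4485, 0.0624, 0.2278]
ee_rot: [-2.134, -2.302, -0.005]
force: [0.4, 8.2, -1.3]
finger_gap: 0.331
grip_force: 59.2
```

```bash
python3 st.py
```

```text
t 5.82 tcp [0.4485 0.0624 0.2278] gauge mm [-4.   1.3] F gauge [-8.1  1. ] Fz -1.3 yawerr 0.001 gap 0.331 59.2
```

Resistance is now 8 N along the slot with almost no lateral force, at x≈-4 mm. The pin is wedged on both jaws in the red band, so I'll back out, lift and carry it to the red tray.

drive_tool:
  increments: "0.2 -2 0 0 1;0.1 -1 0 0 1;-0.9 12 0 0 1;-1.4 20 0 0 1;-1.4 20 20 0 1;-1.4 20 42 0 1;-1.4 20 42 0 1;0 0 42 0 1;0 -35 42 0 1;0 -70 42 0 1;0 -105 42 0 1;0 -135 42 0 1"

```text
clock: 6.82
tool_pos: [0.448, -0.0753, 0.2691]
ee_rot: [2.136, 2.303, -0.002]
force: [0.4, 0.5, -2.6]
finger_gap: 0.333
grip_force: 60.9
```

drive_tool:
  increments: "0.5 -30 0 0 1;0.5 -52 0 0 1;0.5 -62 0 0 1;0.5 -62 -20 0 1;0.5 -62 -40 0 1;0.5 -62 -49 0 1;0.5 -62 -52 0 1;0.5 -62 -52 0 1;0.5 -62 -52 0 1"

```text
clock: 7.57
tool_pos: [0.4491, -0.135, 0.2178]
ee_rot: [-2.136, -2.304, 0.0]
force: [0.5, -0.0, -2.2]
finger_gap: 0.333
grip_force: 60.9
```

```bash
python3 st.py top pics/t2.png
python3 - <<'E'
from h import *
im=cv2.imread("pics/t2.png")
cv2.imwrite("pics/t2c.png",cv2.resize(im[160:330,360:520],None,fx=3.5,fy=3.5,interpolation=cv2.INTER_CUBIC))
E
```

```text
t 7.57 tcp [ 0.4491 -0.135   0.2178] gauge mm [193.  -12.7] F gauge [0.1 0.5] Fz -2.2 yawerr 0.001 gap 0.333 60.9
```

drive_tool:
  increments: "0 0 -1 0 1;0 0 -1.5 0 1;0 0 -1.5 0 1"

```text
clock: 7.87
tool_pos: [0.4493, -0.1354, 0.2165]
ee_rot: [2.136, 2.303, 0.001]
force: [0.6, 0.3, -1.6]
finger_gap: 0.333
grip_force: 61.1
```

drive_tool:
  increments: "0 0 -1 0 1;0 0 -1.5 0 1;0 0 -1.5 0 1"

```text
clock: 8.12
tool_pos: [0.4493, -0.1355, 0.2163]
ee_rot: [2.135, 2.302, 0.001]
force: [-3.0, 2.6, 12.2]
finger_gap: 0.333
grip_force: 62.6
```

drive_tool:
  increments: "0 0 1 0 1;0 0 1 0 0.35;0 0 1 0 0.35;0 0 1 0 0.35;0 0 1 0 0.35;0 0 1 0 0.35;0 0 20 0 0.35;0 0 55 0 0.35;0 0 85 0 0.35;0 0 85 0 0.35"

```text
clock: 8.95
tool_pos: [0.4509, -0.1364, 0.3051]
ee_rot: [2.131, 2.297, 0.004]
force: [0.9, -0.6, 0.4]
finger_gap: 0.649
grip_force: 0.0
```

```bash
python3 st.py wrist pics/w3.png
```

```text
t 8.95 tcp [ 0.4509 -0.1364  0.3051] gauge mm [194.5 -11. ] F gauge [0.6 0.8] Fz 0.4 yawerr 0.001 gap 0.649 0.0
```

View pics/w3.png

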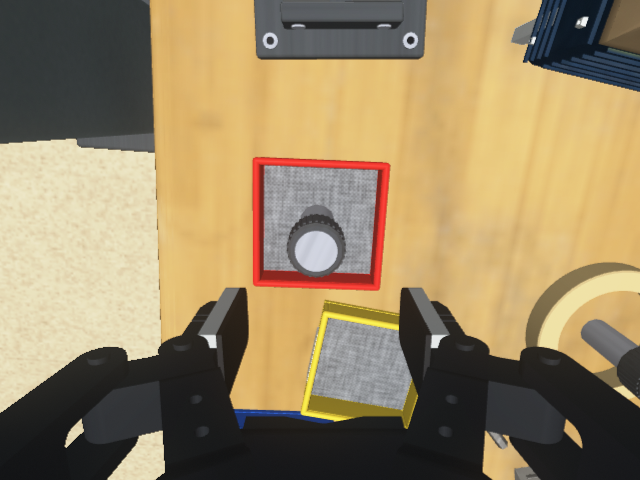

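The wrist view shows the first pin upright in the red tray, head at (316,251), with the roll and its pin undisturbed. Next is the second pin.

drive_tool:
  increments: "-1.5 40 0 0 0.35;-1.5 80 0 0 0.35;-1.5 120 0 0 0.35;-1.5 160 0 0 0.35;-1.5 200 0 0 0.35;-1.5 240 0 0 0.35;-1.5 280 0 0 0.35;-1.5 320 0 0 0.35;-1.5 360 0 0 0.35;-1.5 395 0 0 0.35;-1.5 423 0 0 0.35;-1.5 423 0 0 0.35"

```text
clock: 10.0
tool_pos: [0.447, 0.2916, 0.2984]
ee_rot: [-2.13, -2.308, -0.001]
force: [1.0, 0.1, -0.3]
finger_gap: 0.648
grip_force: 0.0
```

```bash
python3 st.py wrist pics/w4.png
python3 - <<'E'
from h import *
f="pics/w4.npz"; print(proj(f,[[.4477,.2875,.068]]))
im=np.load(f)["im"]; g=cv2.GaussianBlur(cv2.cvtColor(im,cv2.COLOR_RGB2HSV),(3,3),0)
m=((g[:,:,1]<30)&(g[:,:,2]>190)).astype(np.uint8)
n,_,s,c=cv2.connectedComponentsWithStats(m)
for i in range(1,n):
    if 500<s[i,4]<4000: print(s[i],c[i],back(f,[c[i]],.068).round(4))
E
```

```text
t 10.0 tcp [0.447  0.2916 0.2984] gauge mm [-232.6   16.9] F gauge [-0.  1.] Fz -0.3 yawerr 0.006 gap 0.648 0.0
[[325.02995966 268.14246319]]
[368   0  32  33 730] [383.26027397  14.47945205] [[0.4637 0.4067 0.068 ]]
[ 305  245   42   40 1301] [325.23366641 264.82551883] [[0.4477 0.2893 0.068 ]]
```

drive_tool:
  increments: "0 0.5 -35 0 0.35;0 0.5 -65 0 0.35;0 0.5 -82 0 0.35;0 0.5 -87 0 0.35;0 0.5 -87 0 0.35;0 0.5 -87 0 1;0 0.5 -87 0 1;0 0.5 -87 0 1;0 0.5 -87 0 1;0 0.5 -87 0 1;0 0.5 -87 0 1"

```text
clock: 10.97
tool_pos: [0.4483, 0.2882, 0.2143]
ee_rot: [2.135, 2.302, 0.004]
force: [-0.5, -1.7, 5.8]
finger_gap: 0.33
grip_force: 59.1
```

drive_tool:
  increments: "0 0 10 0 1;0 0 25 0 1;0 0 25 0 1;-1.5 -38 25 0 1;-3 -76 25 0 1;-4 -114 25 0 1;-4.5 -145 25 0 1;-4.5 -153.7 25 0 1;-4.5 -153.7 18 0 1;-4.5 -153.7 16 0 1;-4.5 -153.7 16 0 1;-4.5 -153.7 16 0 1"

```text
clock: 11.97
tool_pos: [0.4429, 0.1353, 0.2283]
ee_rot: [-2.134, -2.304, 0.0]
force: [0.3, 0.6, -0.4]
finger_gap: 0.331
grip_force: 59.4
```

```bash
python3 st.py wrist pics/w5.png;  python3 - <<'E'
from h import *
an=-1.4963; c0=np.array([.4474,.0584]); R=np.array([[np.cos(an),np.sin(an)],[-np.sin(an),np.cos(an)]])
f="pics/w5.npz"
im=np.load(f)["im"]; g=cv2.GaussianBlur(cv2.cvtColor(im,cv2.COLOR_RGB2HSV),(3,3),0)
m=((g[:,:,1]<30)&(g[:,:,2]>190)).astype(np.uint8)
n,_,s,c=cv2.connectedComponentsWithStats(m)
for i in range(1,n):
    if 1500<s[i,4]<9000: print(s[i],c[i],(R@(back(f,[c[i]],.0815)[0,:2]-c0)*1000).round(1))
E
```

```text
t 11.97 tcp [0.4429 0.1353 0.2283] gauge mm [-77.    1.2] F gauge [-0.6  0.3] Fz -0.4 yawerr 0.002 gap 0.331 59.4
[ 289  311   70   63 3456] [323.50868056 341.68489583] [-78.2   0.8]
```

drive_tool:
  increments: "1.1 -15 0 0 1;2.2 -30 0 0 1;3.3 -44 0 0 1;4.2 -56 0 0 1;4.9 -65 0 0 1;5.4 -71 0 0 1;5.7 -75.8 0 0 1;5.7 -75.8 0 0 1"

```text
clock: 12.68
tool_pos: [0.4489, 0.0583, 0.2288]
ee_rot: [2.137, 2.303, 0.0]
force: [-0.2, 0.0, -1.3]
finger_gap: 0.329
grip_force: 59.4
```

```bash
python3 st.py
```

```text
t 12.68 tcp [0.4489 0.0583 0.2288] gauge mm [0.3 1.5] F gauge [-0.  -0.2] Fz -1.3 yawerr 0.0 gap 0.329 59.4
```

drive_tool:
  increments: "0.2 -3 0 0 1;0.4 -6 0 0 1;0.6 -8 0 0 1;0.6 -8 0 0 1;0.6 -8 0 0 1"

```text
clock: 13.1
tool_pos: [0.4493, 0.0505, 0.2287]
ee_rot: [-2.137, -2.303, -0.0]
force: [0.0, -0.1, -1.8]
finger_gap: 0.332
grip_force: 59.4
```

```bash
python3 st.py
```

```text
t 13.1 tcp [0.4493 0.0505 0.2287] gauge mm [8.  1.3] F gauge [0.1 0. ] Fz -1.8 yawerr 0.001 gap 0.332 59.4
```

drive_tool:
  increments: "0.1 -2 0 0 1;0.3 -4 0 0 1;0.3 -4 0 0 1;0.3 -4 0 0 1"

```text
clock: 13.43
tool_pos: [0.4497, 0.0464, 0.2287]
ee_rot: [2.137, 2.303, 0.0]
force: [-0.2, 1.0, -1.9]
finger_gap: 0.329
grip_force: 59.4
```

```bash
python3 st.py
```

```text
t 13.43 tcp [0.4497 0.0464 0.2287] gauge mm [12.2  1.4] F gauge [-1.  -0.1] Fz -1.9 yawerr 0.0 gap 0.329 59.4
```

drive_tool:
  increments: "0.1 -2 0 0 1;0.3 -4 0 0 1;0.3 -4 0 0 1;0.3 -4 0 0 1"

```text
clock: 13.77
tool_pos: [0.4499, 0.0424, 0.2287]
ee_rot: [2.137, 2.303, 0.0]
force: [0.6, 0.8, -0.7]
finger_gap: 0.334
grip_force: 59.4
```

```bash
python3 st.py
```

```text
t 13.77 tcp [0.4499 0.0424 0.2287] gauge mm [16.2  1.3] F gauge [-0.8  0.6] Fz -0.7 yawerr 0.0 gap 0.334 59.4
```

drive_tool:
  increments: "0.1 -1 0 0 1;0.2 -3 0 0 1;0.2 -3 0 0 1;0.2 -3 0 0 1"

```text
clock: 14.1
tool_pos: [0.4501, 0.0394, 0.2287]
ee_rot: [2.137, 2.303, 0.0]
force: [-0.7, 0.2, -2.0]
finger_gap: 0.328
grip_force: 59.4
```

```bash
python3 st.py
```

```text
t 14.1 tcp [0.4501 0.0394 0.2287] gauge mm [19.2  1.3] F gauge [-0.2 -0.7] Fz -2.0 yawerr 0.0 gap 0.328 59.4
```

drive_tool:
  increments: "0.1 -1 0 0 1;0.2 -3 0 0 1;0.2 -3 0 0 1;0.2 -3 0 0 1"

```text
clock: 14.43
tool_pos: [0.4503, 0.0364, 0.2287]
ee_rot: [2.137, 2.303, 0.0]
force: [-0.5, -0.3, -1.8]
finger_gap: 0.331
grip_force: 59.4
```

```bash
python3 st.py
```

```text
t 14.43 tcp [0.4503 0.0364 0.2287] gauge mm [22.2  1.3] F gauge [ 0.3 -0.5] Fz -1.8 yawerr 0.0 gap 0.331 59.4
```

drive_tool:
  increments: "0.1 -2 0 0 1;0.3 -4 0 0 1;0.4 -5 0 0 1;0.4 -5 0 0 1;0.4 -5 0 0 1"

```text
clock: 14.85
tool_pos: [0.4507, 0.0314, 0.2287]
ee_rot: [2.137, 2.303, 0.0]
force: [0.3, -0.2, -2.2]
finger_gap: 0.328
grip_force: 59.4
```

```bash
python3 st.py
```

```text
t 14.85 tcp [0.4507 0.0314 0.2287] gauge mm [27.2  1.3] F gauge [0.2 0.3] Fz -2.2 yawerr 0.0 gap 0.328 59.4
```

drive_tool:
  increments: "0.1 -1 0 0 1;0.2 -3 0 0 1;0.2 -3 0 0 1;0.2 -3 0 0 1"

```text
clock: 15.18
tool_pos: [0.4509, 0.0284, 0.2287]
ee_rot: [2.137, 2.303, 0.0]
force: [-0.3, -0.0, -0.9]
finger_gap: 0.331
grip_force: 59.4
```

```bash
python3 st.py
```

```text
t 15.18 tcp [0.4509 0.0284 0.2287] gauge mm [30.2  1.3] F gauge [ 0.  -0.3] Fz -0.9 yawerr 0.0 gap 0.331 59.4
```

drive_tool:
  increments: "0.1 -1 0 0 1;0.2 -3 0 0 1;0.2 -3 0 0 1;0.2 -3 0 0 1"

```text
clock: 15.52
tool_pos: [0.4512, 0.0254, 0.2287]
ee_rot: [2.137, 2.303, 0.0]
force: [-0.3, 0.5, -2.0]
finger_gap: 0.329
grip_force: 59.3
```

```bash
python3 st.py
```

```text
t 15.52 tcp [0.4512 0.0254 0.2287] gauge mm [33.2  1.3] F gauge [-0.6 -0.2] Fz -2.0 yawerr 0.0 gap 0.329 59.3
```

drive_tool:
  increments: "0.1 -1 0 0 1;0.2 -3 0 0 1;0.2 -3 0 0 1;0.2 -3 0 0 1"

```text
clock: 15.85
tool_pos: [0.4513, 0.0228, 0.2287]
ee_rot: [-2.136, -2.303, -0.002]
force: [0.8, 4.2, -1.1]
finger_gap: 0.331
grip_force: 59.1
```

```bash
python3 st.py
```

```text
t 15.85 tcp [0.4513 0.0228 0.2287] gauge mm [35.8  1.2] F gauge [-4.2  1.1] Fz -1.1 yawerr 0.001 gap 0.331 59.1
```

drive_tool:
  increments: "0.1 -1 0 0 1;0.15 -2 0 0 1;0.15 -2 0 0 1;0.15 -2 0 0 1;0.15 -2 0 0 1"

```text
clock: 16.27
tool_pos: [0.4514, 0.0213, 0.2287]
ee_rot: [-2.134, -2.303, -0.004]
force: [0.8, 6.8, -1.2]
finger_gap: 0.333
grip_force: 59.2
```

```bash
python3 st.py scene pics/s1.png
```

```text
t 16.27 tcp [0.4514 0.0213 0.2287] gauge mm [37.3  1.2] F gauge [-6.7  1.3] Fz -1.2 yawerr 0.001 gap 0.333 59.2
```

It wedged at x≈37 mm, in the blue band, with 6.7 N along the slot. I'll carry it high over the red tray's pin to the blue tray.

drive_tool:
  increments: "0.1 0 0 0 1;0 0 0 0 1;-0.7 10 0 0 1;-1.5 20 0 0 1;-1.5 20 20 0 1;-1.5 20 55 0 1;-1.5 20 90 0 1;-1.5 20 90 0 1;-3 -20 90 0 1;-5 -60 90 0 1;-7 -100 90 0 1;-9 -140 90 0 1"

```text
clock: 17.32
tool_pos: [0.4422, -0.1202, 0.3187]
ee_rot: [2.134, 2.304, -0.001]
force: [1.1, -0.4, -1.7]
finger_gap: 0.333
grip_force: 61.0
```

drive_tool:
  increments: "-2 -40 0 0 1;-4 -80 0 0 1;-6 -120 0 0 1;-8 -160 0 0 1;-9 -190 0 0 1;-9 -210 0 0 1;-9 -210 0 0 1;-9 -210 -35 0 1;-9 -210 -70 0 1;-9 -210 -93 0 1;-9 -210 -100 0 1;-9 -210 -100 0 1"

```text
clock: 18.32
tool_pos: [0.4332, -0.3282, 0.2181]
ee_rot: [-2.134, -2.302, 0.001]
force: [-0.4, 0.5, -1.2]
finger_gap: 0.331
grip_force: 61.0
```

drive_tool:
  increments: "0 0 -0.5 0 1;0 0 -1 0 1;0 0 -1 0 1"

```text
clock: 18.57
tool_pos: [0.4338, -0.3291, 0.2179]
ee_rot: [2.136, 2.304, -0.0]
force: [0.5, -0.4, -1.4]
finger_gap: 0.329
grip_force: 61.0
```

drive_tool:
  increments: "0 0 -0.5 0 1;0 0 -1 0 1;0 0 -1 0 1"

```text
clock: 18.82
tool_pos: [0.4336, -0.3295, 0.2173]
ee_rot: [2.136, 2.303, 0.0]
force: [-0.0, 0.4, 3.4]
finger_gap: 0.334
grip_force: 61.6
```

Floor contact. I'll release and rise.

drive_tool:
  increments: "0 0 0 0 0.35;0 0 0 0 0.35;0 0 0 0 0.35;0 0 0 0 0.35;0 0 0 0 0.35;0 0 20 0 0.35;0 0 55 0 0.35;0 0 90 0 0.35;0 0 130 0 0.35;0 0 150 0 0.35;0 0 150 0 0.35;0 0 150 0 0.35"

```text
clock: 19.82
tool_pos: [0.4338, -0.3298, 0.3681]
ee_rot: [2.134, 2.301, -0.0]
force: [0.3, -0.2, -0.1]
finger_gap: 0.651
grip_force: 0.0
```

```bash
python3 st.py wrist pics/w6.png
```

```text
t 19.82 tcp [ 0.4338 -0.3298  0.3681] gauge mm [386.1 -42.5] F gauge [0.2 0.3] Fz -0.1 yawerr 0.0 gap 0.651 0.0
```

View pics/w6.png

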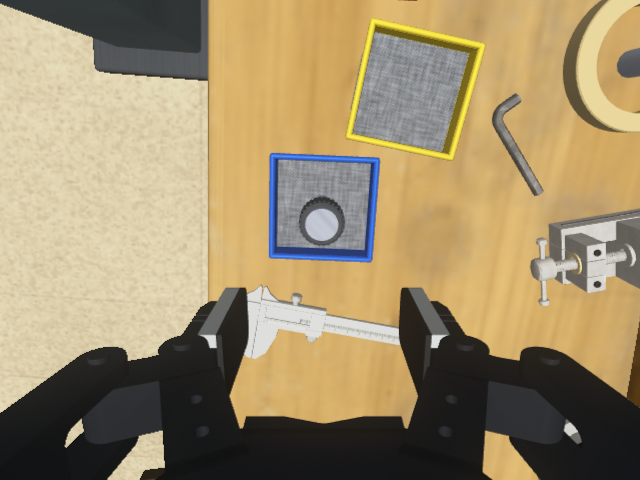

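The second pin stands upright in the blue tray with its head at (322,223), the gripper is clear and the roll is untouched, so I'll hand in.

```bash
python3 -c "
from plant import ctrl
print(ctrl.sign_off())"
```

```text
the job is handed in; nothing more can be done
None
```

The job is handed in (no verdict came back): the pin nearer the gauge wedged in the red band and the farther one in the blue, each now stands upright and released in the tray of its colour, and the roll of tape and its pin were left alone.

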